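# Tip the orange out of its pail into the tray

### The job

Of the two small steel pails beside the wooden tray, take the one with the orange in it by its bail handle, tip it over the edge of the tray so that the orange rolls out into the tray, then stand the empty pail upright on the worktop beside the tray. Leave the pail with the lemon standing as it is.

Things in the scene. Friction and masses are not known exactly. Their poses are not given: they have to be found in the camera images.
- orange_pail: the round steel pail that holds the orange; identical to the other pail, on either side of the tray. Height 125 mm, outer diameter 100 mm at the bottom and 128 mm at the rim, wall 3 mm, 0.25 to 0.5 kg. Origin: centre of its underside; z: its axis, up when it stands. The bail turns about its x axis, in two ears 112 mm above the underside
- orange_pail_grip (a point): centre of the wooden grip at the top of that pail's bail: a round bar 14 mm thick and 64 mm long along its own x axis, 85 mm from the bail's hinge axis. z points from the hinge to the grip. The bail stands nearly upright and stays by light friction; it swings freely 126 degrees either way from upright, outside the rim, so that the lifted pail hangs upright below it
- lemon_pail: the other, identical steel pail, holding a lemon; it must be left alone. Axes as for the first
- tray: fixed rectangular wooden tray between the pails, 220 mm along its x, 260 mm along its y, lip 50 mm high and 8 mm thick on all four sides, floor 8 mm thick. Origin: centre of its underside. The pails stand at its +y and -y sides, 1 to 3 cm from the lip; each bail's axis is within 9 degrees of parallel to the lip next to it
- orange_center (a point): centre of the orange, a loose ball of about 65 mm that lies in its pail at the start. It is slightly flattened (59 mm high) and may not roll out of a pail that is merely on its side: turn the pail well past level, its axis about 20 degrees mouth-down, its wall leaning on the lip and the rim near the tray's floor
There are look-alikes about, which are no part of the job. Leave any turquoise look-alike of the part that bears orange_center alone.

How it is judged:
By the outcome, as a careful person would: the job done as asked, in the order asked, and still so for the second after the job is handed in, with the robot touching nothing.
It also fails if it takes over 48 s, if anything falls off the work surface, if the arm or the gripper's body presses on something with over 40 N, if the wrist force passes 120 N, or if a joint passes its speed limit or range.

### The arm

A 6-joint arm with a two-finger parallel gripper is mounted at the origin on a cart in front of the work surface, level with it; the furniture and walls round the work are solid. World frame = base frame: x ahead of the robot, y to its left, z up, the work surface at z = 0. Lengths are in mm, angles in rad, forces in N, time in s.
With the tool pointing down it reaches from about 350 to 875 mm from the base axis. Payload 4.2 kg.
Tool frame: the origin (TCP) lies midway between the tips of the shut fingers; the grasp point (between the pads) lies 19 mm behind it; z points along the fingers, y is the line along which they close (so a half turn about z gives the same grasp; the last joint's range is limited). The gripper opens to 85 mm and grips with 20 to 120 N. Pads are 22 mm wide; open, the fingers measure 114 mm over their backs; the gripper's body (76 mm by 85 mm) begins 54 mm behind the grasp point. The pads swing forward as they close: fully open they stand 13 mm farther back than shut.
Start: joints at [1.417, 0.385, 0.008, 0, -1.194, -0.259], TCP at [250.701, 572.493, 209.412] pointing down, gripper open.
Joint ranges: [-3.14, 3.14], [-1.21, 2.06], [-1.07, 1.41], [-3.16, 2.05], [-2.99, -0.16], [-3.1, 3.1]. Speed limits (rad/s): [2.79, 2.79, 3.14, 3.14, 3.14, 3.14].

### API

Orientations are given as a unit quaternion [x, y, z, w].
In Python, from bench import read_state, get_image, job_done gives the robot as it stands.
- The arm moves only by the shell command python3 -m jog 'ROWS'. ROWS is JSON, a list of rows, each a list of 3 entries, a list of its own where there are three numbers: the shift along the world's x, y, z scaled (see below), then the turn, a rotation vector about the world's x, y, z scaled (see below), then the gripper's target within -1 to 1 (shut at 1, half-way at 0, fully open at -1). In form: [[[x, y, z], [wx, wy, wz], claw], ...]. A call has 1 to 20 rows; each row is the pose to reach, as a shift and turn from the pose commanded when the call began; what a row does not reach only later rows make up. The controller multiplies each number of a shift by 10 cm and each number of a turn by 120 degrees. A row lasts 1/10 s, in which the tool goes at most 50 mm and 8.59 degrees, less where a joint would pass 70% of its speed; a pose out of reach is approached as far as the arm can. A call with a number of a shift or a turn outside -1 to 1 is refused whole. A call with a gripper value outside its range is refused whole. The fingers move at their own pace and stop on an object; the grip force is fixed at half the most. Time passes only in rows, so rows that repeat a pose let the fingers close. It gives the time, the measured TCP pose, the force, the opening and the grip force at its end, in the units of the state.
- read_state(): the state, without advancing time (a new reading comes with each control period).
- get_image(name): name is "side" or "top"; returns a dict with "frame" (384x512x3 uint8, red, green, blue), "range_z" (384x512 float32, mm along the optical axis (not along the pixel's ray), 0 where there is no reading), "fx", "fy", "cx", "cy" (pixels), "R" (3x3) and "t" (3): a world point X has camera coordinates R X + t. Camera axes: x right, y down, z forward; pixel columns grow to the right and rows downward; lengths in mm; the calibration is good to about 2 mm. A picture is of the moment at which its call begins.
- job_done(): hands the job in; it is judged then, once.
The state is a dict: "clock": time; "joints": joint angles; "joint_vel": joint speeds; "joint_efforts": joint torques, N m; "position": TCP position; "ee_rot": TCP orientation; "contact_force": force on the tool from outside, world axes, zero at the start; "wrist_torque": the same for the moment, N m; "gripper_width": finger opening in mm; "grasp_force": force on a finger pad.
Only numpy, scipy, OpenCV 4.12 (cv2) and the standard library are available. Lean on these libraries where they do the work, as an engineer would, in place of code of your own. Each camera call takes 0.05 s, during which the arm holds its last target. There are 200 camera calls.

## Working session

There is one attempt and no reset: what is moved stays moved. The work goes in short steps, Python scripts to look and compute and a shell command to move; the robot and the scene stay as the last step left them, time stands still between calls to the robot, and variables do not carry over. Pictures are saved under pics/ and viewed, at most 10 in all, crops included, and the job is handed in when it is done.

```bash
mkdir -p pics; cat > h.py <<'E'
import numpy as np, cv2
from bench import read_state, get_image
def cloud(im):
    z=im["range_z"]; v,u=np.mgrid[:z.shape[0],:z.shape[1]]
    P=np.stack([(u-im["cx"])/im["fx"]*z,(v-im["cy"])/im["fy"]*z,z],-1)
    W=(P-im["t"])@im["R"]; W[z<=0]=np.nan
    return W
def save(im,name): cv2.imwrite("pics/"+name,im["frame"][...,::-1])
E
python3 - <<'E'
from h import *
a=get_image("top");b=get_image("side")
np.savez("i0.npz",t=cloud(a),s=cloud(b),tf=a["frame"],sf=b["frame"])
cv2.imwrite("pics/a.png",cv2.resize(np.hstack([a["frame"],b["frame"]])[...,::-1],(800,300)))
save(a,"top0.png");save(b,"side0.png")
print(-a["R"].T@a["t"],-b["R"].T@b["t"]);print(read_state())
E
```

```text
[ 335.00686861  158.39224152 1111.66505532] [ 115.99355097 -657.15115742  932.36845785]
{'clock': 0.1, 'joints': array([ 1.41659626e+00,  3.85533691e-01,  6.73383748e-03, -4.36448178e-04,
       -1.19401615e+00, -2.58600483e-01]), 'joint_vel': array([ 0.00244771, -0.00141567,  0.00132004,  0.00063229,  0.00109174,
        0.00074691]), 'joint_efforts': array([-3.74188403e-05, -3.93318450e+01,  1.88928813e+01,  4.19785514e+00,
       -2.59837776e-03,  3.57083685e-06]), 'position': array([250.49166136, 571.97338817, 208.38698237]), 'ee_rot': array([ 9.78757956e-01, -2.05016592e-01, -1.49869184e-04,  1.01904751e-03]), 'contact_force': array([-0.42516407, -0.64910047,  0.29158952]), 'wrist_torque': array([0.01561535, 0.01100481, 0.04978995]), 'grasp_force': 0.0, 'gripper_width': 85.3450689415833}
```

View pics/top0.png

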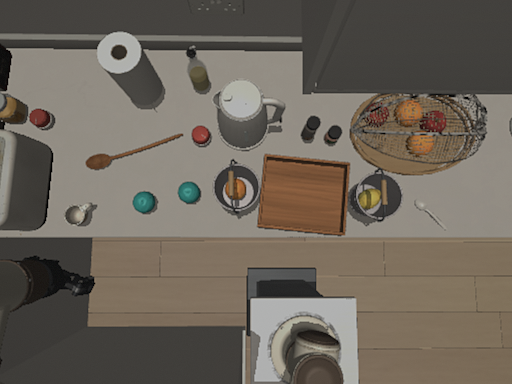

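View pics/side0.png

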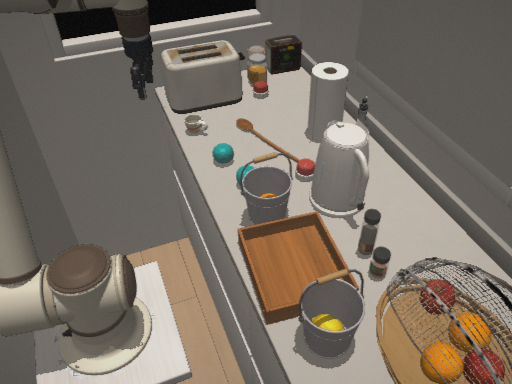

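The top view shows the orange pail at about (237,187), left of the tray (corners (263,155), (349,157), (345,234), (258,229)). The lemon pail is at (376,195). The side view confirms this, and there are turquoise balls at (144,202) and (189,192) in the top view.

```bash
python3 - <<'E'
from h import *
d=np.load("i0.npz")
for n in "ts":
    W=d[n];F=d[n+"f"];hsv=cv2.cvtColor(F,cv2.COLOR_RGB2HSV)
    def reg(u0,u1,v0,v1):
        m=np.zeros(F.shape[:2],bool);m[v0:v1,u0:u1]=1;return m
    R=dict(t=dict(op=(205,262,152,222),lp=(350,408,165,225),tr=(252,354,148,240)),s=dict(op=(238,298,148,225),lp=(296,370,262,356),tr=(232,356,208,318)))[n]
    H,S,V=[hsv[...,i].astype(int) for i in range(3)]
    wood=(H>8)&(H<22)&(S>90)
    for k in("op","lp"):
        m=reg(*R[k])
        P=W[m&(S<80)]; P=P[(P[:,2]>117)&(P[:,2]<132)]
        c,r=cv2.minEnclosingCircle(P[:,:2].astype(np.float32))
        A=np.c_[2*P[:,:2],np.ones(len(P))];s=np.linalg.lstsq(A,(P[:,:2]**2).sum(1),rcond=None)[0]
        print(n,k,"rim",len(P),np.round(c),round(r),"fit",np.round(s[:2]),round((s[2]+s[0]**2+s[1]**2)**.5))
        G=W[m&wood];G=G[(G[:,2]>165)]
        if len(G)>5:
            q=G-np.median(G,0);ax=np.linalg.svd(q[:,:2],full_matrices=False)[2][0]
            pr=q[:,:2]@ax
            print("  grip",len(G),np.round(np.median(G,0)),"mid",np.round(np.median(G,0)[:2]+ax*(pr.min()+pr.max())/2),"zrange",G[:,2].min().round(),G[:,2].max().round(),"axis deg",np.degrees(np.arctan2(ax[1],ax[0])).round(1),"len",np.ptp(pr).round())
        Bl=W[m];Bl=Bl[(Bl[:,2]>140)&(Bl[:,2]<165)];print("  bail sides",np.round(Bl[::6]).tolist())
    m=reg(*R["tr"]);P=W[m];P=P[(P[:,2]>42)&(P[:,2]<56)]
    r=cv2.minAreaRect(P[:,:2].astype(np.float32));print(n,"tray",np.round(r[0]),np.round(r[1]),r[2],len(P))
    O=W[reg(*R["op"])&(H>5)&(H<20)&(S>150)];O=O[O[:,2]<110]
    print("orange",len(O),np.round(np.nanmean(O,0)) if len(O) else 0,O[:,2].max() if len(O) else 0)
# obstacles: height map near the orange pail
W=d["t"].reshape(-1,3)
for y in range(100,560,40):
    print(y,[int(np.nanmax(np.r_[-1,W[(abs(W[:,0]-x)<20)&(abs(W[:,1]-y)<20),2]])) for x in range(280,720,40)])
E
```

```text
t op rim 326 [468. 200.] 71 fit [468. 200.] 63
  grip 130 [462. 212. 203.] mid [464. 212.] zrange 196.0 208.0 axis deg -178.9 len 67.0
  bail sides [[537.0, 207.0, 162.0], [399.0, 201.0, 151.0]]
t lp rim 332 [ 447. -192.] 71 fit [ 446. -195.] 63
  grip 119 [ 444. -180.  203.] mid [ 445. -180.] zrange 198.0 207.0 axis deg -179.6 len 62.0
  bail sides [[518.0, -186.0, 155.0], [375.0, -188.0, 149.0]]
t tray [459.   5.] [307. 221.] 84.37788391113281 937
orange 229 [468. 197.  56.] 67.3179282558747
s op rim 435 [468. 201.] 72 fit [467. 200.] 63
  grip 102 [467. 207. 203.] mid [468. 207.] zrange 195.0 209.0 axis deg -177.5 len 63.0
  bail sides [[538.0, 210.0, 163.0], [538.0, 210.0, 153.0], [537.0, 205.0, 140.0], [399.0, 203.0, 160.0], [399.0, 204.0, 149.0], [397.0, 198.0, 140.0]]
s lp rim 534 [ 447. -196.] 73 fit [ 445. -196.] 63
  grip 232 [ 444. -185.  202.] mid [ 429. -185.] zrange 166.0 207.0 axis deg -179.7 len 106.0
  bail sides [[513.0, -185.0, 164.0], [519.0, -189.0, 156.0], [516.0, -191.0, 150.0], [376.0, -187.0, 162.0], [375.0, -190.0, 158.0], [375.0, -191.0, 148.0], [374.0, -194.0, 143.0]]
s tray [458.   4.] [396. 221.] 84.26750946044922 1501
orange 94 [479. 185.  55.] 66.64781335986346
100 [-1, 4, 54, 14, 13, 16, 51, 55, 48, 121, 222]
140 [-1, 5, 54, 128, 129, 130, 128, 51, 163, 235, 235]
180 [-1, 5, 7, 136, 124, 67, 130, 5, 201, 237, 238]
220 [-1, 5, 6, 196, 206, 208, 203, 115, 182, 235, 242]
260 [-1, 4, 7, 127, 131, 131, 130, 7, 7, 222, 225]
300 [-1, 4, 6, 8, 46, 47, 5, 5, 52, 55, 52]
340 [-1, 5, 6, 5, 61, 61, 7, 6, 51, 54, 50]
380 [-1, 5, 5, 7, 58, 59, 6, 7, 7, 16, 6]
420 [-1, 4, 6, 6, 6, 6, 6, 5, 6, 16, 5]
460 [-1, 6, 5, 59, 62, 53, 6, 6, 15, 15, 7]
500 [-1, 6, 7, 59, 64, 53, 8, 7, 17, 6, 7]
540 [552, 6, 6, 6, 5, 8, 5, 6, 15, 7, 6]
```

```bash
python3 -m jog '[[[0.25,-0.4,0.3],[0,0,0.07],-1],[[0.55,-0.9,0.6],[0,0,0.14],-1],[[0.55,-0.9,0.6],[0,0,0.216],-1],[[0.55,-0.9,0.6],[0,0,0.216],-1]]'
python3 -m jog '[[[0.25,-0.4,0],[0,0,0],-1],[[0.55,-0.9,0],[0,0,0],-1],[[0.55,-0.9,0],[0,0,0],-1]]'
python3 -m jog '[[[0.25,-0.4,0],[0,0,0],-1],[[0.55,-0.9,0],[0,0,0],-1],[[0.55,-0.9,0],[0,0,0],-1]]'
python3 -m jog '[[[0.25,-0.4,0],[0,0,0],-1],[[0.51,-0.9,0],[0,0,0],-1],[[0.51,-0.9,0],[0,0,0],-1],[[0.51,-0.9,0],[0,0,0],-1],[[0.51,-0.9,0],[0,0,0],-1]]'
python3 - <<'E'
from h import *
from scipy.spatial.transform import Rotation as Rn
s=read_state();print(s["clock"],s["position"],s["joints"].round(2));print(Rn.from_quat(s["ee_rot"]).as_matrix().round(3))
d=np.load("i0.npz");W=d["t"];hsv=cv2.cvtColor(d["tf"],cv2.COLOR_RGB2HSV)
m=(hsv[...,0]<22)&(hsv[...,1]>90)&(np.indices(W.shape[:2])[1]>250)&(np.indices(W.shape[:2])[1]<358)&(np.indices(W.shape[:2])[0]>148)&(np.indices(W.shape[:2])[0]<236)&(W[...,2]>44)&(W[...,2]<58)
P=W[m][:,:2];r=cv2.minAreaRect(P.astype(np.float32));print(r,np.round(cv2.boxPoints(r)))
q=P[(P[:,1]>100)&(P[:,1]<165)&(P[:,0]>370)&(P[:,0]<550)];print(len(q),np.polyfit(q[:,0]-460,q[:,1],1),q[:,1].min(),q[:,1].max())
E
```

```text
clock: 0.5
position: [307.1, 481.2, 271.7]
ee_rot: [1.0, 0.019, 0.001, -0.002]
contact_force: [-0.5, 0.0, 0.1]
gripper_width: 85.0
grasp_force: 0.0
clock: 0.8
position: [361.4, 389.5, 268.6]
ee_rot: [1.0, 0.017, -0.001, 0.001]
contact_force: [0.1, -0.0, 0.7]
gripper_width: 85.2
grasp_force: 0.0
clock: 1.1
position: [416.6, 299.9, 268.5]
ee_rot: [1.0, 0.017, -0.001, 0.001]
contact_force: [-1.1, 0.0, 0.5]
gripper_width: 85.1
grasp_force: 0.0
clock: 1.6
position: [466.4, 213.5, 268.8]
ee_rot: [1.0, 0.02, -0.0, 0.0]
contact_force: [0.4, 0.8, 0.0]
gripper_width: 85.3
grasp_force: 0.0
1.6 [466.40618911 213.54132941 268.79790761] [ 0.75  0.15 -0.16 -0.   -1.26  0.86]
[[ 0.999  0.04  -0.001]
 [ 0.04  -0.999 -0.   ]
 [-0.001  0.    -1.   ]]
((456.908935546875, 1.3541412353515625), (259.4339294433594, 217.28408813476562), 84.26387023925781) [[ 336. -117.]
 [ 552. -139.]
 [ 578.  120.]
 [ 362.  141.]]
124 [-1.02195149e-01  1.27576388e+02] 116.47489204963793 137.6269488552035
```

```bash
python3 -m jog '[[[0,-0.02,-0.25],[0,0,0],-1],[[0,-0.02,-0.5],[0,0,0],-1],[[0,-0.02,-0.75],[0,0,0],-1],[[0,-0.02,-0.88],[0,0,0],-1],[[0,-0.02,-0.88],[0,0,0],-1]]'
python3 -m jog '[[[0,0,0],[0,0,0],0],[[0,0,0],[0,0,0],1],[[0,0,0],[0,0,0],1],[[0,0,0],[0,0,0],1],[[0,0,0],[0,0,0],1],[[0,0,0],[0,0,0],1],[[0,0,0],[0,0,0],1],[[0,0,0],[0,0,0],1],[[0,0,0],[0,0,0],1],[[0,0,0],[0,0,0],1]]'
```

```text
clock: 2.1
position: [464.9, 211.3, 179.1]
ee_rot: [1.0, 0.021, -0.002, 0.001]
contact_force: [-0.9, 0.2, -0.2]
gripper_width: 85.5
grasp_force: 0.0
clock: 3.1
position: [466.8, 210.5, 181.5]
ee_rot: [1.0, 0.02, 0.0, -0.0]
contact_force: [-0.6, -0.1, 1.0]
gripper_width: 0.2
grasp_force: 0.4
```

```bash
python3 - <<'E'
from h import *
a=get_image("top");b=get_image("side")
f=lambda i,v,u:cv2.resize(i["frame"][v:v+100,u:u+130,::-1],(400,308),interpolation=cv2.INTER_CUBIC)
cv2.imwrite("pics/b.png",np.hstack([f(a,130,175),f(b,120,205)]))
E
```

```text
(no output)
```

View pics/b.png

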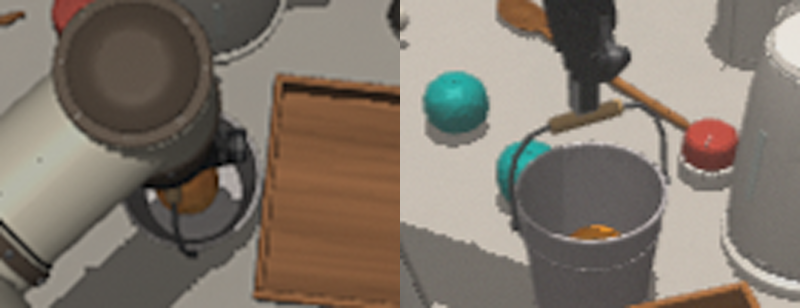

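The crop shows the fingers shut just above or behind the grip (crop (585,110)), and the bail is still standing. I'll measure the grip's position again.

```bash
python3 - <<'E'
from h import *
for n,(u0,u1,v0,v1) in dict(top=(205,262,140,222),side=(238,298,140,190)).items():
    a=get_image(n);W=cloud(a);hsv=cv2.cvtColor(a["frame"],cv2.COLOR_RGB2HSV)
    m=np.zeros(W.shape[:2],bool);m[v0:v1,u0:u1]=1
    G=W[m&(hsv[...,0]>8)&(hsv[...,0]<22)&(hsv[...,1]>80)];G=G[G[:,2]>165]
    print(n,len(G),G.min(0).round() if len(G) else 0,np.median(G,0).round() if len(G) else 0,G.max(0).round() if len(G) else 0)
    B=W[m];B=B[(B[:,2]>140)&(B[:,2]<170)&(B[:,1]>170)&(B[:,1]<260)&(abs(B[:,0]-467)>60)&(abs(B[:,0]-467)<75)];print(B[::3].round().tolist())
    D=W[m&(hsv[...,2]<70)];D=D[(abs(D[:,0]-467)<15)&(D[:,2]>170)&(D[:,2]<225)]; print("finger",D.min(0).round() if len(D) else 0,np.median(D,0).round() if len(D) else 0)
E
```

```text
top 36 [429. 178. 195.] [440. 209. 203.] [457. 217. 405.]
[[400.0, 203.0, 167.0], [398.0, 201.0, 153.0]]
finger 0 0
side 93 [436. 179. 194.] [467. 207. 202.] [498. 217. 257.]
[[536.0, 211.0, 170.0], [533.0, 206.0, 168.0], [538.0, 209.0, 161.0], [536.0, 211.0, 153.0], [537.0, 207.0, 153.0], [535.0, 202.0, 146.0], [400.0, 203.0, 169.0], [397.0, 204.0, 163.0], [400.0, 204.0, 159.0], [395.0, 199.0, 157.0], [399.0, 202.0, 150.0], [395.0, 201.0, 145.0]]
finger [459. 196. 207.] [466. 201. 219.]
```

```bash
python3 - <<'E'
from h import *
s=read_state();print(s["position"],s["gripper_width"],s["grasp_force"],s["contact_force"])
a=get_image("side");W=cloud(a)
X=np.array([467,211,181.]);c=a["R"]@X+a["t"];print("tcp px",a["fx"]*c[0]/c[2]+a["cx"],a["fy"]*c[1]/c[2]+a["cy"])
X=np.array([467,211,196.]);c=a["R"]@X+a["t"];print("grip px",a["fx"]*c[0]/c[2]+a["cx"],a["fy"]*c[1]/c[2]+a["cy"])
for u in (258,265,272):
  for v in range(130,172,3): print(u,v,W[v,u].round(),a["frame"][v,u])
f=cv2.resize(a["frame"][115:195,225:325,::-1],(750,600),interpolation=cv2.INTER_CUBIC);cv2.imwrite("pics/c.png",f)
E
```

```text
[466.75769434 210.50916424 181.48345439] 0.40162503248717424 0.47281794399168575 [0.45471623 0.4032437  0.89952293]
tcp px 264.60832059431095 163.00216985835735
grip px 264.58248100888375 158.3540888028457
258 130 [453. 218. 282.] [48 46 46]
258 133 [452. 216. 274.] [49 46 45]
258 136 [454. 222. 261.] [45 47 43]
258 139 [454. 220. 254.] [76 73 71]
258 142 [570. 524.   6.] [141 136 128]
258 145 [566. 512.   4.] [200 190 178]
258 148 [560. 498.   3.] [198 189 177]
258 151 [556. 488.  -2.] [199 190 179]
258 154 [549. 471.   0.] [199 190 179]
258 157 [450. 213. 204.] [125 108  88]
258 160 [447. 204. 202.] [103  86  63]
258 163 [531. 424.   4.] [192 185 172]
258 166 [526. 412.   2.] [198 189 178]
258 169 [469. 264. 121.] [92 90 89]
265 130 [457. 183. 303.] [43 42 41]
265 133 [458. 184. 293.] [47 43 44]
265 136 [463. 198. 275.] [46 45 46]
265 139 [471. 217. 250.] [50 49 49]
265 142 [457. 182. 269.] [48 49 47]
265 145 [455. 179. 263.] [49 49 46]
265 148 [463. 197. 239.] [50 47 45]
265 151 [464. 201. 227.] [47 48 43]
265 154 [465. 202. 217.] [50 49 47]
265 157 [467. 207. 203.] [104  88  68]
265 160 [467. 208. 193.] [122 111  97]
265 163 [553. 419.   0.] [199 189 179]
265 166 [488. 261. 127.] [182 172 169]
265 169 [487. 257. 120.] [95 91 90]
272 130 [469. 169. 309.] [67 66 67]
272 133 [466. 163. 305.] [93 91 92]
272 136 [464. 157. 301.] [80 76 79]
272 139 [462. 152. 296.] [58 57 56]
272 142 [466. 161. 281.] [52 51 48]
272 145 [474. 182. 256.] [49 48 47]
272 148 [603. 482.   1.] [192 184 171]
272 151 [597. 469.   0.] [198 189 178]
272 154 [488. 212. 203.] [113  93  66]
272 157 [486. 208. 196.] [90 75 57]
272 160 [577. 421.   4.] [198 189 179]
272 163 [571. 407.   3.] [199 190 178]
272 166 [505. 251. 129.] [194 186 181]
272 169 [505. 252. 118.] [95 92 89]
```

View pics/c.png

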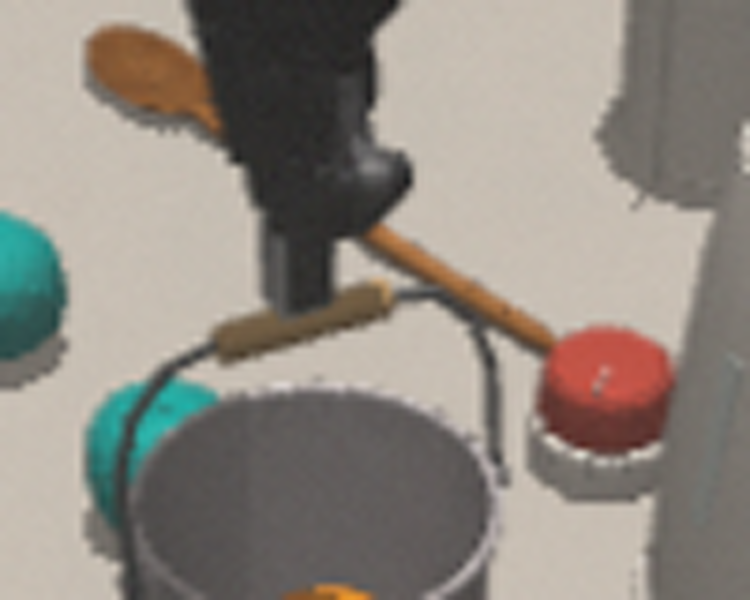

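The shut fingertips end at about z=208, just above the grip (crop (300,305)). That is roughly 27 mm higher than the reported TCP. I'll open, go lower and close again.

```bash
python3 -m jog '[[[0,0,0],[0,0,0],-1],[[0,0,0],[0,0,0],-1],[[0,0,0],[0,0,0],-1],[[0,0,0],[0,0,0],-1],[[0,0,0],[0,0,0],-1],[[0,0,0],[0,0,0],-1],[[0,0,-0.1],[0,0,0],-1],[[0,0,-0.2],[0,0,0],-1],[[0,0,-0.26],[0,0,0],-1],[[0,0,-0.26],[0,0,0],-1]]'
python3 -m jog '[[[0,0,0],[0,0,0],0],[[0,0,0],[0,0,0],1],[[0,0,0],[0,0,0],1],[[0,0,0],[0,0,0],1],[[0,0,0],[0,0,0],1],[[0,0,0],[0,0,0],1],[[0,0,0],[0,0,0],1],[[0,0,0],[0,0,0],1],[[0,0,0],[0,0,0],1]]'
```

```text
clock: 4.35
position: [465.9, 209.9, 153.8]
ee_rot: [1.0, 0.02, -0.001, 0.001]
contact_force: [1.6, 0.5, 0.4]
gripper_width: 85.3
grasp_force: 0.0
clock: 5.25
position: [466.8, 210.6, 155.8]
ee_rot: [1.0, 0.02, 0.0, -0.0]
contact_force: [-0.9, -0.1, 3.2]
gripper_width: 12.0
grasp_force: 58.5
```

```bash
python3 - <<'E'
from h import *
a=get_image("side");b=get_image("top")
f=cv2.resize(a["frame"][125:205,230:310,::-1],(600,600),interpolation=cv2.INTER_CUBIC);cv2.imwrite("pics/d.png",f)
W=cloud(a)
for u in (262,265,268):
  for v in range(150,172,2): print(u,v,W[v,u].round(),a["frame"][v,u])
E
```

```text
262 150 [455. 197. 236.] [47 48 46]
262 152 [455. 198. 229.] [48 49 46]
262 154 [455. 198. 222.] [47 46 45]
262 156 [456. 200. 214.] [88 83 80]
262 158 [456. 202. 207.] [89 85 81]
262 160 [456. 200. 202.] [87 83 80]
262 162 [456. 201. 195.] [81 81 77]
262 164 [456. 202. 188.] [102  99  95]
262 166 [480. 262. 129.] [158 152 149]
262 168 [480. 261. 123.] [94 90 89]
262 170 [479. 259. 118.] [94 91 90]
265 150 [467. 207. 225.] [50 47 45]
265 152 [456. 181. 241.] [50 48 47]
265 154 [455. 178. 237.] [48 49 47]
265 156 [456. 181. 228.] [48 45 46]
265 158 [461. 194. 212.] [50 49 45]
265 160 [462. 195. 204.] [51 50 47]
265 162 [461. 194. 199.] [47 47 46]
265 164 [460. 192. 194.] [47 47 45]
265 166 [465. 203. 178.] [89 89 87]
265 168 [488. 259. 122.] [97 92 92]
265 170 [488. 260. 114.] [95 89 89]
268 150 [456. 162. 260.] [46 47 45]
268 152 [457. 164. 252.] [47 45 43]
268 154 [456. 162. 248.] [49 46 46]
268 156 [460. 171. 234.] [48 46 45]
268 158 [470. 197. 206.] [48 47 44]
268 160 [469. 194. 203.] [47 48 45]
268 162 [470. 196. 195.] [48 48 43]
268 164 [469. 194. 189.] [49 48 46]
268 166 [497. 260. 125.] [172 165 163]
268 168 [495. 255. 122.] [93 91 90]
268 170 [494. 254. 116.] [93 90 90]
```

View pics/d.png

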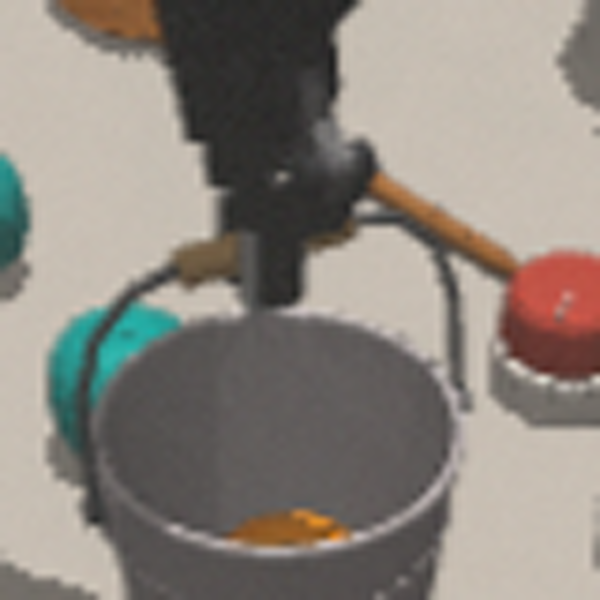

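The tips now hold the grip, ending at about (270,300) in the crop, z≈184. I'll lift slightly, align the bail with the lip and check the weight.

```bash
python3 -m jog '[[[0,0,0.06],[0,0,0],1],[[0,0,0.12],[0,0,-0.02],1],[[0,0,0.18],[0,0,-0.045],1],[[0,0,0.2],[0,0,-0.067],1],[[0,0,0.2],[0,0,-0.067],1],[[0,0,0.2],[0,0,-0.067],1],[[0,0,0.2],[0,0,-0.067],1],[[0,0,0.2],[0,0,-0.067],1]]'
python3 - <<'E'
from h import *
from scipy.spatial.transform import Rotation as Rn
print(Rn.from_quat(read_state()["ee_rot"]).as_matrix()[:,0])
for n,(u0,u1,v0,v1) in dict(side=(225,310,140,235),top=(205,262,140,222)).items():
    a=get_image(n);W=cloud(a);F=a["frame"].astype(int)
    m=np.zeros(W.shape[:2],bool);m[v0:v1,u0:u1]=1
    P=W[m&(np.ptp(F,axis=2)<30)];P=P[(P[:,2]>136)&(P[:,2]<152)&(abs(P[:,1]-200)<75)&(P[:,0]<560)]
    A=np.c_[2*P[:,:2],np.ones(len(P))];s=np.linalg.lstsq(A,(P[:,:2]**2).sum(1),rcond=None)[0];print(n,len(P),s[:2],P[:,2].max(),np.median(P,0))
    f=cv2.resize(a["frame"][120:240,180:380,::-1],(500,300))
    cv2.imwrite(f"pics/e{n}.png",f)
i=[cv2.imread(f"pics/e{n}.png") for n in("side","top")];cv2.imwrite("pics/e.png",np.vstack(i))
E
```

```text
clock: 6.15
position: [466.4, 210.3, 174.9]
ee_rot: [0.999, -0.05, -0.0, 0.0]
contact_force: [0.6, -0.5, -5.2]
gripper_width: 12.0
grasp_force: 58.7
[ 9.94953421e-01 -1.00333676e-01 -9.18480701e-04]
side 433 [465.28616213 199.420089  ] 151.02757253201742 [466.31388462 209.5829605  143.84129183]
top 182 [465.44951924 200.28220146] 149.78879284557303 [429.88286119 163.93486784 145.33439298]
```

View pics/e.png

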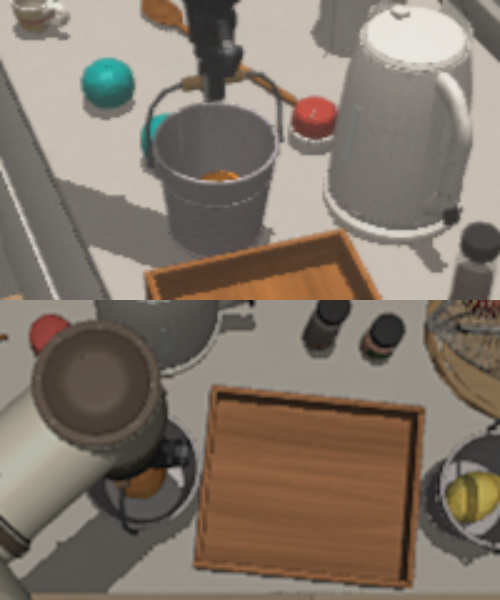

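The side view shows the pail hanging upright, clear of the worktop, with the orange in it. In the top view the bail is parallel to the lip. Next I'll roll the pail over the lip in stages.

```bash
python3 -m jog '[[[0,-0.05,-0.02],[0,0,0],1],[[-0.01,-0.1,-0.04],[0,0,0],1],[[-0.015,-0.15,-0.06],[0,0,0],1],[[-0.02,-0.2,-0.03],[0.007,0,0],1],[[-0.025,-0.25,0],[0.014,-0.001,0],1],[[-0.03,-0.3,0.03],[0.02,-0.002,0],1],[[-0.035,-0.35,0.05],[0.026,-0.003,0],1],[[-0.04,-0.4,0.07],[0.032,-0.003,0],1],[[-0.048,-0.47,0.09],[0.042,-0.004,0],1],[[-0.055,-0.53,0.1],[0.05,-0.005,0],1],[[-0.06,-0.59,0.11],[0.057,-0.006,0],1],[[-0.065,-0.65,0.115],[0.064,-0.006,0],1],[[-0.07,-0.71,0.12],[0.07,-0.007,0],1],[[-0.077,-0.77,0.12],[0.076,-0.008,0],1],[[-0.084,-0.83,0.12],[0.083,-0.008,0],1],[[-0.084,-0.83,0.12],[0.083,-0.008,0],1],[[-0.084,-0.83,0.12],[0.083,-0.008,0],1]]'
python3 - <<'E'
from h import *
for n in ("side","top"):
    a=get_image(n);f=cv2.resize(a["frame"][120:240,180:380,::-1],(500,300));cv2.imwrite(f"pics/f{n}.png",f)
i=[cv2.imread(f"pics/f{n}.png") for n in("side","top")];cv2.imwrite("pics/f.png",np.vstack(i))
E
```

```text
clock: 7.95
position: [458.5, 127.1, 187.6]
ee_rot: [0.995, -0.05, 0.004, -0.087]
contact_force: [-0.0, 2.2, -0.5]
gripper_width: 11.8
grasp_force: 59.1
```

View pics/f.png

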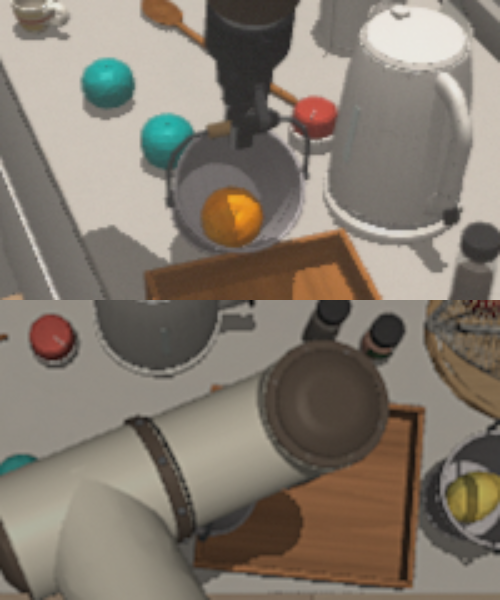

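The side view shows the pail tilted about 40° at (237,190), leaning on the lip with the orange at its wall. It follows the plan, so I'll continue past level.

```bash
python3 -m jog '[[[-0.007,-0.07,-0.01],[0.012,-0.001,0],1],[[-0.015,-0.15,-0.025],[0.024,-0.002,0],1],[[-0.022,-0.22,-0.04],[0.035,-0.003,0],1],[[-0.03,-0.3,-0.06],[0.047,-0.005,0],1],[[-0.037,-0.37,-0.08],[0.058,-0.006,0],1],[[-0.045,-0.45,-0.12],[0.073,-0.007,0],1],[[-0.053,-0.53,-0.165],[0.088,-0.009,0],1],[[-0.061,-0.61,-0.215],[0.103,-0.01,0],1],[[-0.069,-0.69,-0.265],[0.117,-0.012,0],1],[[-0.075,-0.75,-0.33],[0.132,-0.013,0],1],[[-0.081,-0.81,-0.4],[0.147,-0.015,0],1],[[-0.087,-0.87,-0.47],[0.161,-0.016,0],1],[[-0.093,-0.93,-0.54],[0.175,-0.017,0],1],[[-0.096,-0.96,-0.59],[0.191,-0.019,0],1],[[-0.099,-0.99,-0.64],[0.208,-0.021,0],1],[[-0.099,-0.99,-0.64],[0.208,-0.021,0],1],[[-0.099,-0.99,-0.64],[0.208,-0.021,0],1],[[-0.099,-0.99,-0.64],[0.208,-0.021,0],1],[[-0.099,-0.99,-0.64],[0.208,-0.021,0],1],[[-0.099,-0.99,-0.64],[0.208,-0.021,0],1]]'
python3 - <<'E'
from h import *
for n in ("side","top"):
    a=get_image(n);f=cv2.resize(a["frame"][120:300,180:380,::-1],(444,400));cv2.imwrite(f"pics/g{n}.png",f[:300] if n=="top" else f)
    W=cloud(a);h=cv2.cvtColor(a["frame"],cv2.COLOR_RGB2HSV);m=(h[...,0]>8)&(h[...,0]<18)&(h[...,1]>200)&(h[...,2]>150)
    P=W[m];P=P[(abs(P[:,0]-458)<120)&(abs(P[:,1])<190)];print(n,len(P),np.median(P,0) if len(P) else 0)
cv2.imwrite("pics/g.png",cv2.imread("pics/gside.png"))
E
```

```text
clock: 10.05
position: [448.5, 28.4, 123.8]
ee_rot: [0.952, -0.047, 0.015, -0.301]
contact_force: [-0.1, -4.1, -0.6]
gripper_width: 12.4
grasp_force: 59.7
side 26 [395.30388717 -83.52469647  67.15353706]
top 0 0
```

View pics/g.png

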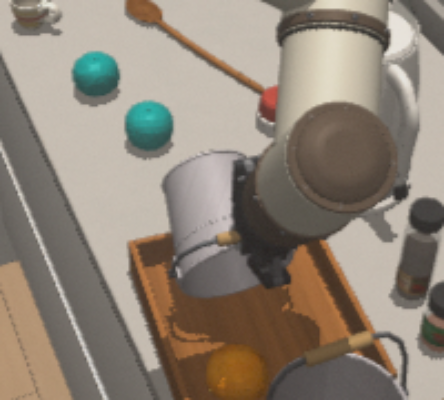

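The side view shows the orange out on the tray floor at (237,375), with the pail mouth-down over the lip. I'll reverse along the same path.

```bash
python3 -m jog '[[[0.003,0.03,0.05],[-0.017,0.002,0],1],[[0.006,0.06,0.1],[-0.033,0.004,0],1],[[0.012,0.12,0.17],[-0.047,0.005,0],1],[[0.018,0.18,0.24],[-0.061,0.006,0],1],[[0.024,0.24,0.31],[-0.076,0.008,0],1],[[0.03,0.3,0.375],[-0.091,0.009,0],1],[[0.038,0.38,0.425],[-0.105,0.011,0],1],[[0.046,0.46,0.475],[-0.12,0.012,0],1],[[0.054,0.54,0.52],[-0.135,0.014,0],1],[[0.062,0.62,0.56],[-0.15,0.015,0],1],[[0.069,0.69,0.58],[-0.161,0.016,0],1],[[0.077,0.77,0.6],[-0.173,0.018,0],1],[[0.084,0.84,0.615],[-0.184,0.019,0],1],[[0.092,0.92,0.63],[-0.196,0.02,0],1],[[0.099,0.99,0.64],[-0.208,0.021,0],1]]'
python3 -m jog '[[[0.007,0.06,0.02],[-0.007,0.001,0],1],[[0.014,0.12,0.03],[-0.014,0.001,0],1],[[0.02,0.18,0.03],[-0.02,0.002,0],1],[[0.025,0.24,0.03],[-0.026,0.003,0],1],[[0.03,0.3,0.02],[-0.033,0.003,0],1],[[0.036,0.36,0.01],[-0.041,0.004,0],1],[[0.042,0.42,0],[-0.05,0.005,0],1],[[0.048,0.48,-0.01],[-0.057,0.006,0],1],[[0.055,0.54,-0.02],[-0.064,0.006,0],1],[[0.06,0.6,-0.03],[-0.07,0.007,0],1],[[0.067,0.66,-0.03],[-0.076,0.008,0],1],[[0.074,0.74,-0.03],[-0.083,0.008,0],1],[[0.08,0.8,-0.03],[-0.083,0.008,0],1],[[0.085,0.87,-0.03],[-0.083,0.008,0],1],[[0.085,0.87,-0.03],[-0.083,0.008,0],1],[[0.085,0.87,-0.03],[-0.083,0.008,0],1],[[0.085,0.87,-0.03],[-0.083,0.008,0],1],[[0.085,0.87,-0.03],[-0.083,0.008,0],1]]'
python3 - <<'E'
from h import *
for n in ("side","top"):
    a=get_image(n);f=cv2.resize(a["frame"][120:240,180:380,::-1],(500,300));cv2.imwrite(f"pics/h{n}.png",f)
    W=cloud(a);F=a["frame"].astype(int)
    P=W[np.ptp(F,axis=2)<30];P=P[(P[:,2]>143)&(P[:,2]<158)&(abs(P[:,1]-215)<85)&(abs(P[:,0]-466)<75)]
    A=np.c_[2*P[:,:2],np.ones(len(P))];s=np.linalg.lstsq(A,(P[:,:2]**2).sum(1),rcond=None)[0];print(n,len(P),s[:2],(s[2]+s[0]**2+s[1]**2)**.5,P[:,2].max())
i=[cv2.imread(f"pics/h{n}.png") for n in("side","top")];cv2.imwrite("pics/h.png",np.vstack(i))
E
```

```text
clock: 11.65
position: [457.4, 129.3, 187.3]
ee_rot: [0.995, -0.05, 0.003, -0.088]
contact_force: [0.5, 1.4, -3.2]
gripper_width: 12.0
grasp_force: 59.2
clock: 13.45
position: [466.8, 214.1, 184.5]
ee_rot: [0.999, -0.051, 0.0, -0.0]
contact_force: [0.9, -0.2, -5.1]
gripper_width: 12.1
grasp_force: 59.1
side 483 [465.34879432 203.71361031] 62.680095821951625 157.96576389210716
top 194 [465.93891355 204.27804854] 62.34912000978291 157.94542511999998
```

View pics/h.png

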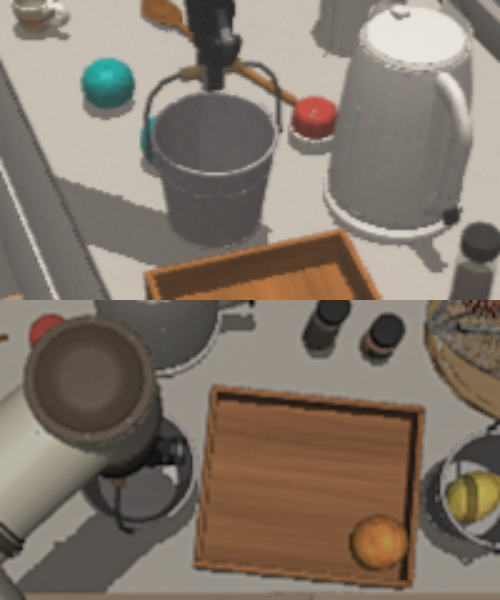

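The pail is empty and hangs upright at about (466,204). The orange lies in the tray at (380,542) in the lower panel. I'll lower the pail, release it and retreat.

```bash
python3 -m jog '[[[0,0,-0.07],[0,0,0],1],[[0,0,-0.14],[0,0,0],1],[[0,0,-0.2],[0,0,0],1],[[0,0,-0.24],[0,0,0],1],[[0,0,-0.26],[0,0,0],1],[[0,0,-0.275],[0,0,0],1],[[0,0,-0.285],[0,0,0],1],[[0,0,-0.29],[0,0,0],1],[[0,0,-0.29],[0,0,0],1],[[0,0,-0.29],[0,0,0],1]]'
```

```text
clock: 14.55
position: [467.6, 215.3, 156.5]
ee_rot: [0.999, -0.05, 0.001, -0.001]
contact_force: [-0.7, 2.4, 2.2]
gripper_width: 12.0
grasp_force: 59.7
```

Force has gone from −5 N to +2 N, so the pail is standing on the worktop. Releasing.

```bash
python3 -m jog '[[[0,0,0],[0,0,0],0.6],[[0,0,0],[0,0,0],0.2],[[0,0,0],[0,0,0],-0.3],[[0,0,0],[0,0,0],-1],[[0,0,0],[0,0,0],-1],[[0,0,0],[0,0,0],-1],[[0,0,0],[0,0,0],-1],[[0,0,0],[0,0,0],-1],[[0,0,0.1],[0,0,0],-1],[[0,0,0.3],[0,0,0],-1],[[0,0,0.5],[0,0,0],-1],[[0,0,0.75],[0,0,0],-1],[[0,0,1],[0,0,0],-1],[[0,0,1],[0,0,0],-1],[[0,0,1],[0,0,0],-1]]'
python3 -m jog '[[[0,0.3,0.3],[0,0,0],-1],[[-0.2,0.7,0.4],[0,0,0],-1],[[-0.4,1,0.4],[0,0,0],-1],[[-0.4,1,0.4],[0,0,0],-1],[[-0.4,1,0.4],[0,0,0],-1],[[-0.4,1,0.4],[0,0,0],-1]]'
python3 - <<'E'
from h import *
for n in ("side","top"):
    a=get_image(n);f=cv2.resize(a["frame"][110:300,170:420,::-1],(395,300));cv2.imwrite(f"pics/k{n}.png",f)
i=[cv2.imread(f"pics/k{n}.png") for n in("side","top")];cv2.imwrite("pics/k.png",np.vstack(i))
E
```

```text
clock: 16.05
position: [466.8, 214.7, 256.3]
ee_rot: [0.999, -0.05, 0.001, -0.001]
contact_force: [-0.7, -0.4, -0.6]
gripper_width: 85.6
grasp_force: 0.0
clock: 16.65
position: [426.8, 313.8, 294.7]
ee_rot: [0.999, -0.051, -0.0, 0.001]
contact_force: [0.6, -0.3, 0.3]
gripper_width: 85.4
grasp_force: 0.0
```

View pics/k.png

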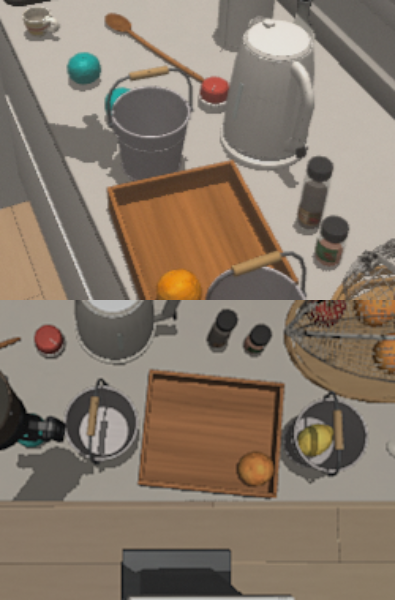

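The empty pail stands upright at (100,425) in the lower panel, beside the tray. The orange is in the tray at (256,468), the lemon pail looks undisturbed, and the gripper is clear.

```bash
python3 -c "
from bench import job_done
print(job_done())"
```

```text
the job is handed in; nothing more can be done
None
```

The orange is in the tray, the empty pail stands upright on the worktop beside it, and the lemon pail was left untouched; the job was handed in at about 17 s.

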